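# Stand the knocked-over counter signs back up at the refreshment stall

## Task

Two of the three sign stands on the coffee table have been knocked over and lie on their backs. With the fingertips, gently push each of the two back up until it stands upright and still with its steel foot flat on the table, about where it lies now. Only push: do not pinch, pick up, lift or carry a stand, and leave the third stand and everything else on the table as it is.

Things in the scene. Friction and masses are not known exactly. Their poses are not given: they have to be found in the camera images.
- sign_large: Larger fallen sign stand, 0.79 kg: black steel foot plate 130 mm wide (y) x 120 mm front to back (x) x 8 mm; 10 mm post; picture frame 148 mm wide x 210 x 6 mm from 60 to 270 mm up. Origin: middle of the foot's rear lower edge. Body z goes up the post, -x from the rear edge to the front edge: the foot fills x -0.120 to 0, z 0 to 0.008; the post is at x = -0.040, y = 0. Lies on its back, picture up.
- sign_large_edge (a point): Middle of the front upper edge of the larger stand's foot. At the start the foot stands on its rear edge like a low wall, this edge on top, 120 mm above the table, the post sloping 8 degrees down from it. The stand is loose: pushed near this edge from the post's side, away from the post, with 2 to 3 N, it tips over its rear edge, past 25 degrees drops flat and stands; pushed low it slides.
- sign_small: Smaller fallen sign stand, 0.57 kg, of the same build: foot 100 mm wide (y) x 100 mm front to back (x) x 8 mm; frame 105 mm wide x 148 x 6 mm from 60 to 208 mm up. Origin: middle of the foot's rear lower edge; axes as for the larger one: the foot fills x -0.100 to 0, z 0 to 0.008; the post is at x = -0.040, y = 0. Lies on its back, picture up.
- sign_small_edge (a point): Middle of the front upper edge of the smaller stand's foot. At the start the foot stands on its rear edge, this edge on top, 100 mm above the table, the post sloping 10 degrees down from it. Behaves as the larger one: pushed near this edge from the post's side, away from the post, with about 2 N, it tips up and then covers the 100 mm of table on the side to which it was pushed.
- sign_third: Sign stand of the size and build of the smaller fallen one, but standing upright, 208 mm tall; leave it alone. Origin and axes as for sign_small.
- cup: Lidded paper coffee cup, 88 mm across, 121 mm tall, upright; origin under its centre. Leave alone.
- cup_stack: Stack of nested paper cups with lids on top, 88 mm across, 186 mm tall, upright; origin under its centre. Leave alone.
- can: Drinks can, 66 mm across, 115 mm tall, upright; origin under its centre. Leave alone.
- muffin: Muffin in a paper case, 82 mm across, 66 mm tall; origin under its centre. Leave alone.
Things that resemble listed ones, but are neither listed nor needed, are in the scene too. Leave any orange or red look-alike of the sign_small alone.

How it is judged:
By the outcome, as a careful person would: the job done as asked, in the order asked, and still so for the second after the job is handed in, with the robot touching nothing.
It also fails if it takes over 45 s, if anything falls off the work surface, if the arm or the gripper's body presses on something with over 40 N, if the wrist force passes 120 N, or if a joint passes its speed limit or range.

## Robot

A 6-joint arm with a two-finger parallel gripper is mounted at the origin on the work surface. World frame = base frame: x ahead of the robot, y to its left, z up, the work surface at z = 0. Lengths are in m, angles in rad, forces in N, time in s.
With the tool pointing down it reaches from about 0.4 to 0.925 m from the base axis. Payload 12.5 kg.
Tool frame: the origin (TCP) lies between the finger pads; the fingertips stand 19 mm ahead of it and the grasp point (between the pads) is the TCP; z points along the fingers, y is the direction in which the jaws open and shut (so a half turn about z gives the same grasp; the last joint's range is limited). The gripper opens to 95 mm and grips with 3 to 60 N. Pads are 20 mm wide; open, the fingers measure 119 mm over their backs; the gripper's body (75 mm by 180 mm) begins 59 mm behind the grasp point.
Start: joints at [-1.208, 0.491, 1.559, -0, 1.092, -0.106], TCP at [0.282, -0.558, 0.234] pointing down, gripper open.
Joint ranges: [-3.1, 3.1], [-0.84, 2.19], [0.05, 2.79], [-1.13, 4.28], [0.06, 2.93], [-2.69, 2.69]. Speed limits (rad/s): [2.22, 2.22, 2.79, 3.14, 3.14, 3.14].

## Interface

Orientations are given as a unit quaternion [w, x, y, z].
In Python, from bench import robot, cams gives the robot as it stands. The module is installed in compiled form; this text tells all that it offers.
- The arm moves only by the shell command python3 -m creep 'ROWS' [OPENING] [FORCE]. ROWS is JSON, a list of rows, each a list of 2 entries, a list of its own where there are three numbers: the shift along the tool's x, y, z in mm, then the turn about the tool's z in rad. In form: [[[x, y, z], twist], ...]. A call has 1 to 20 rows; each row shifts and turns the commanded pose from where the row before left it, along the tool's axes as they then stand; what a row does not reach is not made up. A row lasts 1/8 s, in which the tool goes at most 62.5 mm and 10.7 degrees, less where a joint would pass 70% of its speed; a pose out of reach is approached as far as the arm can. A call is refused whole if a number of a shift passes 62.5 or a number of a turn 0.188, either way. A call with a gripper value outside its range is refused whole. OPENING is the finger opening in mm, from 0 to 95.1, set as the call begins (- or left out, the last holds). The fingers move at their own pace and stop on an object; FORCE is the grip in N (left out, the last holds). Time passes only in rows, so rows that do not move let the fingers close. It gives the time, the measured TCP pose, the force and the opening at its end, in the units of the state.
- robot.get_state(): the state, without advancing time (a new reading comes with each control period).
- cams.snapshot(name): name is "side" or "top" or "wrist"; returns a dict with "img" (400x640x3 uint8, red, green, blue), "fx", "fy", "cx", "cy" (pixels), "R" (3x3) and "t" (3): a world point X has camera coordinates R X + t. Camera axes: x right, y down, z forward; pixel columns grow to the right and rows downward; lengths in m; the calibration is good to about 2 mm. The wrist camera is an equidistant fisheye: a pixel r from the principal point sees the ray r / f radians off the axis. A picture is of the moment at which its call begins. There is no depth.
- robot.finish_job(): hands the job in, once; it reports no verdict.
The state is a dict: "clock": time; "joint_pos": joint angles; "qd": joint speeds; "tau": joint torques, N m; "tcp_pos": TCP position; "tcp_rot": TCP orientation; "contact_force": force on the tool from outside, world axes, zero at the start; "ft_torque": the same for the moment, N m; "width": opening from 0.0 (shut) to 1.0 (fully open).
Only numpy, scipy, OpenCV 4.12 (cv2) and the standard library are available. Lean on these libraries where they do the work, as an engineer would, in place of code of your own. Each camera call takes 0.05 s, during which the arm holds its last target. There are 200 camera calls.

## Working session

There is one attempt and no reset: what is moved stays moved. The work goes in short steps, Python scripts to look and compute and a shell command to move; the robot and the scene stay as the last step left them, time stands still between calls to the robot, and variables do not carry over. Pictures are saved under pics/ and viewed, about 8 in all and at most 12, crops included, and the job is handed in when it is done.

```bash
mkdir -p pics; cat > h.py <<'E'
import numpy as np, cv2
from bench import robot, cams
def snap(n,f,crop=None,scale=1):
    s=cams.snapshot(n); im=s['img'][:,:,::-1]
    if crop: x0,y0,x1,y1=crop; im=im[y0:y1,x0:x1]
    cv2.imwrite('pics/'+f,cv2.resize(im,None,fx=scale,fy=scale,interpolation=cv2.INTER_CUBIC)); return s
def pix(s,X):
    c=np.asarray(s['R'])@np.asarray(X,float)+np.asarray(s['t']); return s['fx']*c[0]/c[2]+s['cx'],s['fy']*c[1]/c[2]+s['cy']
def onz(s,u,v,z):
    R=np.asarray(s['R']);t=np.asarray(s['t']); o=-R.T@t; d=R.T@np.array([(u-s['cx'])/s['fx'],(v-s['cy'])/s['fy'],1.])
    return o+d*(z-o[2])/d[2]
E
python3 - <<'E'
from h import *
a=snap('top','top1.png',scale=1.25); b=snap('side','side1.png',scale=1.25)
for s in (a,b): print(s['fx'],s['cx'],s['cy'],np.round(s['R'],3).tolist(),np.round(-np.asarray(s['R']).T@s['t'],3))
print(robot.get_state())
E
```

```text
477.87842449982367 319.73026853808926 203.29064413979648 [[-0.01, -1.0, -0.009], [-0.996, 0.011, -0.084], [0.084, 0.008, -0.996]] [0.32  0.002 1.688]
436.6525392375297 317.46477617272774 190.32168095468776 [[-0.968, -0.251, 0.009], [-0.197, 0.737, -0.647], [0.156, -0.628, -0.763]] [0.194 0.968 1.277]
{'clock': 0.1, 'joint_pos': array([-1.20761708e+00,  4.91502908e-01,  1.55938295e+00,  2.91875907e-07,
        1.09170684e+00, -1.05614714e-01]), 'qd': array([-0.00051911, -0.0021194 , -0.00110685, -0.00031647,  0.00061204,
        0.00058763]), 'tau': array([ 1.21466666e-03, -6.13627625e+01, -2.58604789e+01,  6.93268888e-02,
        4.70470986e-02, -4.48366097e-05]), 'tcp_pos': array([ 0.28232418, -0.55738179,  0.23311984]), 'tcp_rot': array([-4.95898923e-04,  9.72654468e-01,  2.32256403e-01, -6.40878427e-05]), 'contact_force': array([ 0.61232205, -0.14715841, -0.26082761]), 'ft_torque': array([-0.01313718, -0.00982971, -0.00913739]), 'width': 0.9972758719470167}
```

View pics/top1.png

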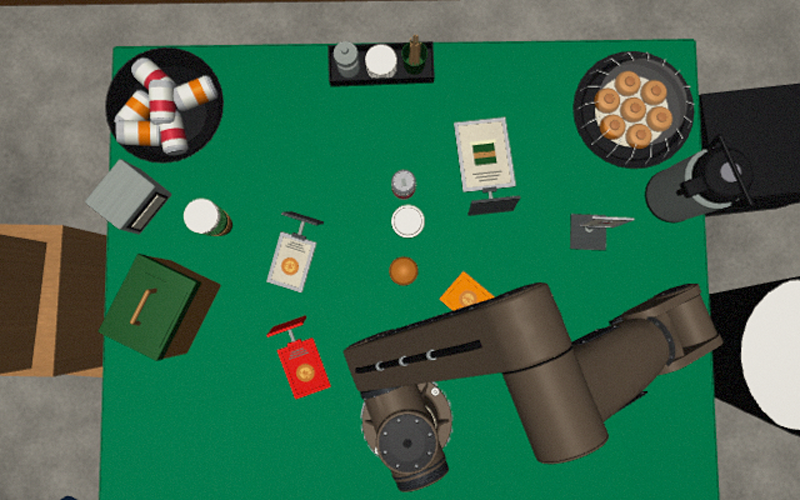

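View pics/side1.png

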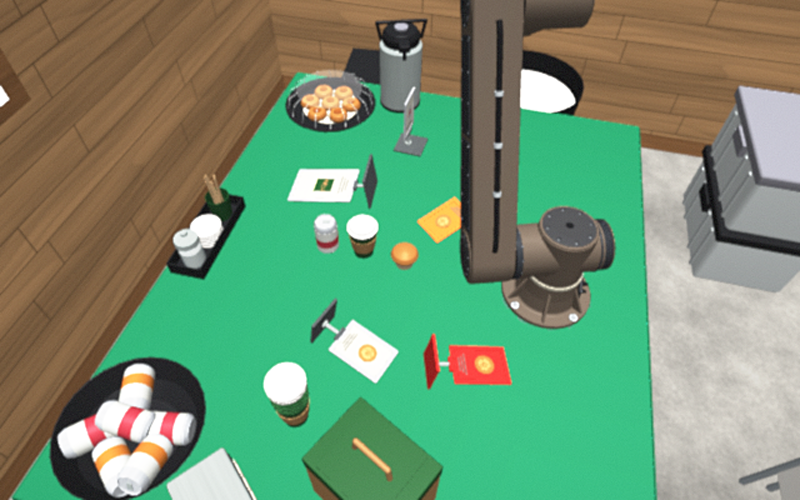

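The top view shows these candidates:
- **White small sign:** lying, foot at (302,218). This is sign_small.
- **Red look-alike:** (300,365).
- **Orange look-alike:** (467,292).
- **Standing sign_third:** (590,230).
- **Large white sign:** foot at (493,205). This is sign_large, and it has no rival.

In the side view the feet are at (370,180) for the large sign and (325,320) for the small one. A close crop of both will check the choice.

```bash
python3 - <<'E'
from h import *
a=cams.snapshot('top')['img']; b=cams.snapshot('side')['img']
c=lambda im,x,y: cv2.resize(im[y:y+75,x:x+100,::-1],None,fx=4,fy=4,interpolation=cv2.INTER_CUBIC)
m=np.vstack([np.hstack([c(a,345,110),c(a,190,160)]),np.hstack([c(b,225,110),c(b,230,232)])])
cv2.imwrite('pics/crop.png',m)
E
```

```text
(no output)
```

View pics/crop.png

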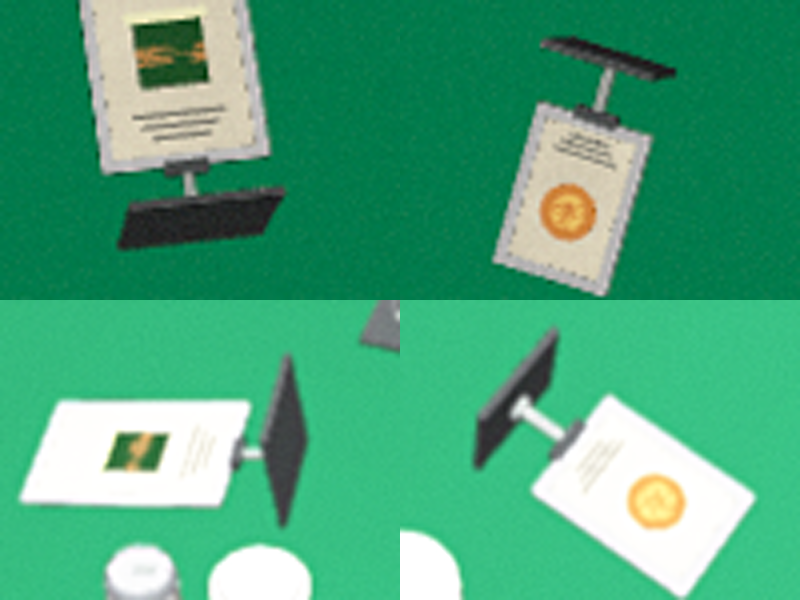

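```bash
cat > fit.py <<'E'
from h import *
from scipy.optimize import least_squares
a=cams.snapshot('top'); b=cams.snapshot('side')
def T(p,s): # lying pose
    ph=p[2]; c,si=np.cos(s),np.sin(s)
    zb=np.array([np.cos(ph)*c,np.sin(ph)*c,-si]); xb=np.array([-np.cos(ph)*si,-np.sin(ph)*si,-c])
    return np.array([p[0],p[1],0.001]),np.c_[xb,np.cross(zb,xb),zb]
def fit(name,w,h,s,top,side,p0,F,fw):
    # order: near foot +y, near -y, far +y, far -y
    B=[(-.043,w,.06),(-.043,-w,.06),(-.043,w,h),(-.043,-w,h)]
    def r(p):
        o,R=T(p,s); return np.ravel([np.subtract(pix(cm,o+R@q),u) for cm,us in((a,top),(b,side)) for q,u in zip(B,us)])
    f=least_squares(r,p0); o,R=T(f.x,s)
    print(name,f.x.round(4),'rms',np.sqrt((f.fun**2).mean()).round(2),np.round(f.fun,1))
    print(' edge',(o+R@[-F,0,.008]).round(4),'toptop px',[np.round(pix(a,o+R@[-F,y,.008]),1) for y in(fw,-fw)],'deg',np.degrees(f.x[2]).round(1))
    return f.x
fit('large',.074,.27,np.radians(8),[(371.3,153.5),(412,148.75),(364,97.6),(405.6,94.4)],[(280.5,161.2),(287.5,135.5),(230,160),(240,135)],[.45,-.25,0],.12,.065)
fit('small',.0525,.208,np.radians(10),[(253,193.2),(225,185.75),(241.2,234.2),(213.5,225.5)],[(282.5,256),(263,280),(319,281.2),(301,306.5)],[.45,.27,3.1],.1,.05)
st=[onz(a,595/1.25,245/1.25,0),onz(a,407/1.25,220/1.25,.12),onz(a,403/1.25,184/1.25,.115),onz(a,403/1.25,271/1.25,.06),onz(a,467/1.25,292/1.25,.03)]
print(np.round(st,3))
E
python3 fit.py
```

```text
large [ 0.5729 -0.2441  0.0866] rms 0.6 [-0.5  0.3  1.   0.9 -0.1  0.8 -0.7  0.  -1.2 -0.5 -0.3  0.1 -0.4 -0.8
 -0.2 -0.2]
 edge [ 0.5974 -0.242   0.1187] toptop px [array([377.3, 160.9]), array([416.3, 157.1])] deg 5.0
small [0.5714 0.2778 2.8303] rms 0.71 [-0.1  1.7 -0.6  0.3  0.1  0.8 -0.5  0.7 -1.1 -0.5 -0.7 -0.6 -0.5 -0.6
 -0.5 -0.5]
 edge [0.5474 0.2856 0.0981] toptop px [array([253.1, 181. ]), array([224.9, 172.2])] deg 162.2
[[ 0.483 -0.537  0.   ]
 [ 0.543 -0.005  0.12 ]
 [ 0.641  0.004  0.115]
 [ 0.411  0.007  0.06 ]
 [ 0.353 -0.17   0.03 ]]
```

```bash
python3 -m creep '[[[0,0,-30],0.188],[[0,0,-30],0.188],[[37,-29,0],0],[[37,-29,0],0],[[37,-29,0],0],[[37,-29,0],0],[[37,-29,0],0],[[37,-29,0],0],[[37,-29,0],0],[[37,-29,0],0],[[37,-29,0],0],[[37,-29,0],0],[[0,0,0],0]]' 60 20
cat > rel.py <<'E'
import sys
from h import *
s=robot.get_state(); q=s['tcp_rot']; from scipy.spatial.transform import Rotation as Ro
R=Ro.from_quat([q[1],q[2],q[3],q[0]]).as_matrix(); X=np.array(eval(sys.argv[1])); phi=np.radians(float(sys.argv[2]))
a=np.arctan2(R[1,0],R[0,0]); print(s['clock'],s['tcp_pos'].round(4),'xang',np.degrees(a).round(2),'w',s['width'],'F',s['contact_force'].round(2))
print('shift mm',(R.T@(X-s['tcp_pos'])*1000).round(1),'twist',(a-phi+np.pi/2)%np.pi-np.pi/2)
E
python3 rel.py '[.627,-.239,.104]' 5
```

```text
clock: 1.92
tcp_pos: [0.6252, -0.2318, 0.2931]
tcp_rot: [-0.0, 0.999, 0.049, -0.0]
contact_force: [-1.0, -1.5, -0.2]
width: 0.628
1.925 [ 0.6252 -0.2318  0.2931] xang 5.57 w 0.6280945715866778 F [-0.96 -1.54 -0.2 ]
shift mm [  1.1   7.4 189. ] twist 0.009970158161611398
```

```bash
python3 -m creep '[[[1,7,20],0.01],[[0,0,40],0],[[0,0,40],0],[[0,0,35],0],[[0,0,30],0],[[0,0,24],0],[[0,0,0],0]]'; python3 - <<'E'
from h import *
snap('side','s2.png',(200,70,400,220),3)
E
```

```text
clock: 2.8
tcp_pos: [0.624, -0.2415, 0.1031]
tcp_rot: [-0.001, 0.999, 0.042, -0.001]
contact_force: [0.3, 0.2, 0.7]
width: 0.632
```

View pics/s2.png

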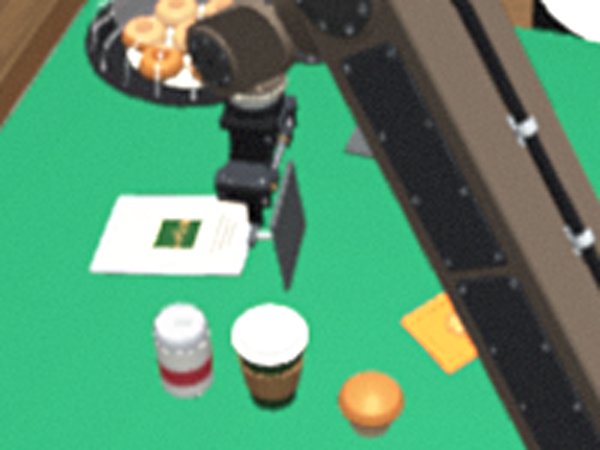

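The side view shows the fingers down between foot (290,225) and frame (170,235), clear of both. I'll push along -x.

```bash
python3 -m creep '[[[-8,0,0],0],[[-6,0,0],0],[[-5,0,0],0],[[-5,0,0],0],[[-5,0,0],0],[[-5,0,0],0],[[-5,0,0],0]]'; python3 - <<'E'
from h import *
snap('side','s3.png',(200,70,400,220),3)
E
```

```text
clock: 3.72
tcp_pos: [0.5863, -0.2444, 0.1048]
tcp_rot: [0.0, 0.999, 0.042, 0.0]
contact_force: [2.0, -0.1, 2.4]
width: 0.627
```

View pics/s3.png

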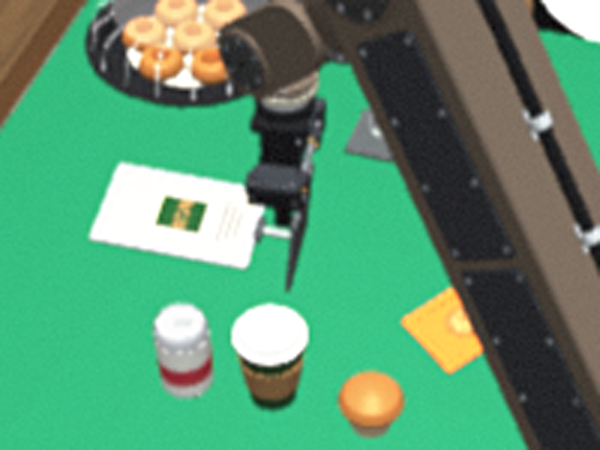

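It tips without sliding, and the foot is now about vertical. I'll push past balance and keep going so the gripper stays ahead of the rising frame.

```bash
python3 -m creep '[[[-7,0,0],0],[[-7,0,0],0],[[-7,0,0],0],[[-7,0,0],0],[[-8,0,0],0],[[-20,0,0],0],[[-25,0,0],0],[[-25,0,0],0],[[-15,0,0],0],[[0,0,0],0],[[0,0,0],0]]'; python3 - <<'E'
from h import *
snap('side','s4.png',(200,70,400,220),3)
E
```

```text
clock: 5.15
tcp_pos: [0.4665, -0.2547, 0.1048]
tcp_rot: [0.0, 0.999, 0.042, 0.0]
contact_force: [0.8, 0.0, 0.2]
width: 0.629
```

View pics/s4.png

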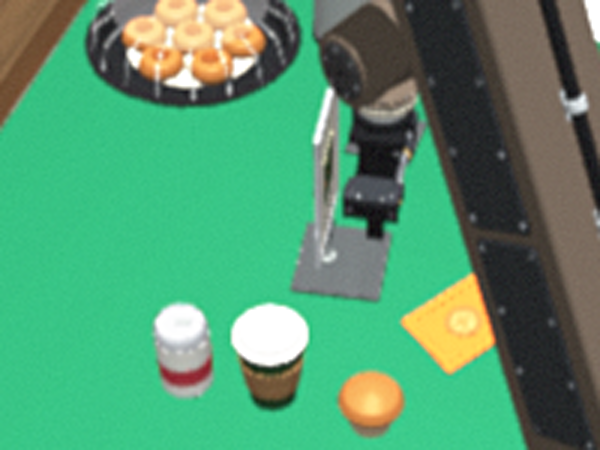

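Large sign is standing upright: foot flat around (340,262), gripper clear in front of it at (375,200). I'll back off, rise and go to the small sign.

```bash
python3 -m creep '[[[-20,0,0],0],[[-10,0,-30],0],[[0,0,-55],0],[[0,0,-60],0],[[0,0,-60],0],[[0,0,-25],0.1],[[0,0,0],0.15],[[0,0,0],0.15]]' 40
python3 -m creep '[[[-8,-30,0],0],[[-8,-46,0],0],[[-8,-46,0],0],[[-8,-46,0],0],[[-8,-46,0],0],[[-8,-46,0],0],[[-8,-46,0],0],[[-8,-46,0],0],[[-8,-46,0],0],[[-8,-46,0],0],[[-8,-46,0],0],[[-4,-46,0],0],[[0,-15,0],0],[[0,0,0],0]]'
python3 rel.py '[.5207,.2942,.092]' -17.8
```

```text
clock: 6.2
tcp_pos: [0.4365, -0.2568, 0.3351]
tcp_rot: [0.0, 0.987, -0.16, 0.0]
contact_force: [-0.7, -0.8, 0.2]
width: 0.421
clock: 7.95
tcp_pos: [0.5198, 0.2958, 0.3341]
tcp_rot: [0.0, 0.988, -0.157, -0.0]
contact_force: [0.4, -1.0, 0.1]
width: 0.425
7.95 [0.5198 0.2958 0.3341] xang -18.04 w 0.42522352827754434 F [ 0.41 -1.04  0.09]
shift mm [  1.4   1.1 242.1] twist -0.004118000758215334
```

```bash
python3 -m creep '[[[1,1,40],0],[[0,0,50],0],[[0,0,50],0],[[0,0,40],0],[[0,0,35],0],[[0,0,27],0],[[0,0,0],0]]'; python3 - <<'E'
from h import *
snap('side','s5.png',(170,180,370,330),3)
E
```

```text
clock: 8.82
tcp_pos: [0.5199, 0.2925, 0.0915]
tcp_rot: [0.001, 0.987, -0.158, -0.001]
contact_force: [0.1, -0.6, -0.7]
width: 0.424
```

View pics/s5.png

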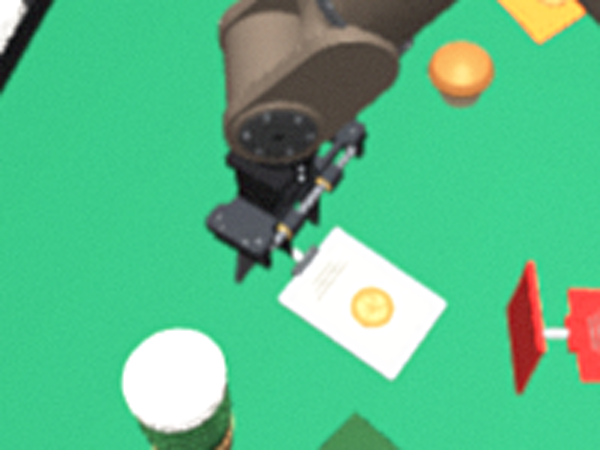

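Fingers are on the post side of the small foot with no contact. I'll push along tool +x.

```bash
python3 -m creep '[[[8,0,0],0],[[6,0,0],0],[[5,0,0],0],[[5,0,0],0],[[5,0,0],0],[[5,0,0],0],[[5,0,0],0]]'; python3 - <<'E'
from h import *
snap('side','s6.png',(170,180,370,330),3)
E
```

```text
clock: 9.75
tcp_pos: [0.5578, 0.2818, 0.0926]
tcp_rot: [0.0, 0.988, -0.157, -0.0]
contact_force: [-1.8, 1.6, 2.4]
width: 0.422
```

View pics/s6.png

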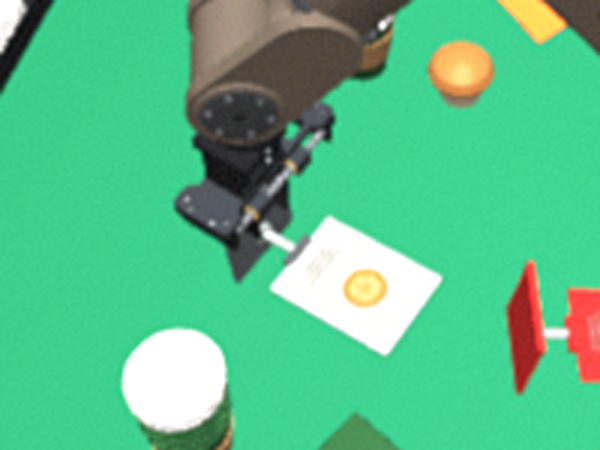

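The small sign is tipping: the frame is rising at (355,285) and the contact force is small. I'll push it over with the same follow-through.

```bash
python3 -m creep '[[[7,0,0],0],[[7,0,0],0],[[7,0,0],0],[[7,0,0],0],[[8,0,0],0],[[20,0,0],0],[[25,0,0],0],[[25,0,0],0],[[15,0,0],0],[[0,0,0],0],[[0,0,0],0]]'; python3 - <<'E'
from h import *
snap('side','s7.png',(170,160,370,310),3)
E
```

```text
clock: 11.18
tcp_pos: [0.6718, 0.2446, 0.0925]
tcp_rot: [0.0, 0.988, -0.157, -0.0]
contact_force: [0.2, 0.2, -0.2]
width: 0.42
```

View pics/s7.png

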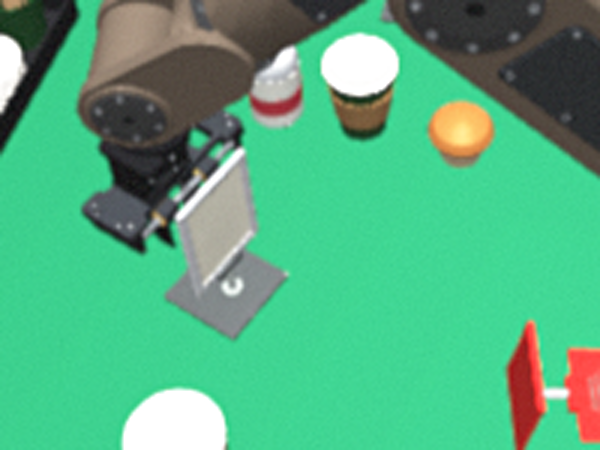

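Upright. I'll retreat forward slightly, then straight up, and take a final look.

```bash
python3 -m creep '[[[15,0,0],0],[[10,0,-20],0],[[0,0,-50],0],[[0,0,-60],0],[[0,0,-60],0],[[0,0,-50],0],[[0,0,0],0],[[0,0,0],0]]'; python3 -m creep '[[[0,30,0],0],[[0,45,0],0],[[0,45,0],0],[[0,45,0],0],[[0,30,0],0],[[0,0,0],0],[[0,0,0],0],[[0,0,0],0]]'; python3 - <<'E'
from h import *
snap('side','s8.png',scale=1.25); snap('top','t8.png',scale=1.25)
E
```

```text
clock: 12.22
tcp_pos: [0.6963, 0.2364, 0.3319]
tcp_rot: [0.0, 0.988, -0.157, -0.0]
contact_force: [-0.1, -0.4, -0.9]
width: 0.421
clock: 13.22
tcp_pos: [0.6359, 0.0521, 0.332]
tcp_rot: [0.0, 0.988, -0.157, -0.0]
contact_force: [0.2, 0.1, 0.2]
width: 0.422
```

View pics/s8.png

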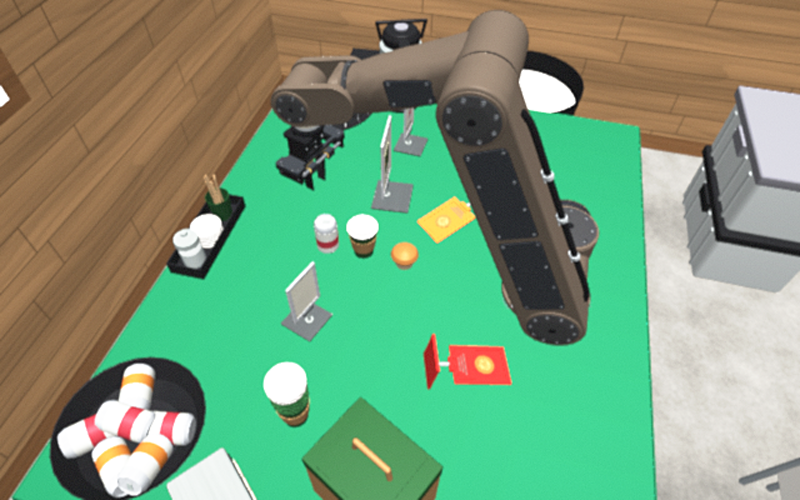

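View pics/t8.png

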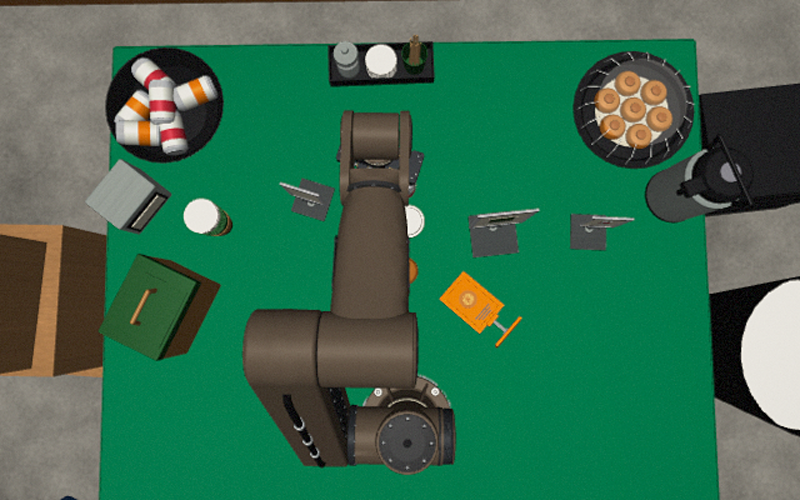

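Both signs stand with feet flat: large at (495,237) and small at (312,200) in the top view. Everything else is where it was, and the arm touches nothing.

```bash
python3 -c "
from bench import robot
print(robot.finish_job())"
```

```text
the job is handed in; nothing more can be done
None
```

Both fallen sign stands are upright again, and I handed the job in at about 13 s of the 45 s allowed. I pushed each one near the top edge of its foot with the fingertips, from the post's side. It tipped over its rear edge and dropped flat. Contact-force readings between moves stayed under about 4 N.

The last side and top views show both stands on flat feet about where they lay. They also show the third stand, the orange and red look-alikes, and the other things on the table unmoved, with the arm raised clear. In the top view the arm partly hides the cup and muffin and covers the can and red sign, but all four are visible and unmoved in the side view. No check failed or disagreed. I did not measure the final stand poses numerically.

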